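Mount the jar on the decorating wheel and index it to its next panel

ROBOT

A 7-joint arm with a two-finger parallel gripper is mounted at the origin on the work surface. World frame = base frame: x ahead of the robot, y to its left, z up, the work surface at z = 0. Lengths are in m, angles in rad, forces in N, time in s.
With the tool pointing down it reaches from about 0.4 to 0.875 m from the base axis. Payload 19.3 kg.
Tool frame: the origin (TCP) lies at the very end of the fingers, on their centre line; the grasp point (between the pads) lies 19 mm behind it; z points along the fingers, y is the direction in which the jaws open and shut (so a half turn about z gives the same grasp; the last joint's range is limited). The gripper opens to 85 mm and grips with 20 to 120 N. Pads are 22 mm wide; open, the fingers measure 114 mm over their backs; the gripper's body (76 mm by 85 mm) begins 54 mm behind the grasp point. The pads swing forward as they close: fully open they stand 13 mm farther back than shut.
Start: joints at [-1.356, 0.521, -0.036, 1.599, 0.021, 1.021, -0.113], TCP at [0.176, 0.6, 0.231] pointing down, gripper open.
Joint ranges: [-2.91, 2.91], [-0.3, 2.13], [-1.5, 1.42], [0.17, 2.43], [-1.26, 4.41], [0.16, 1.93], [-2.52, 2.52]. Speed limits (rad/s): [1.89, 1.89, 2.39, 2.39, 3.01, 3.01, 3.01].

INTERFACE

Orientations are given as [roll, pitch, yaw] about the fixed x, y, z axes, in that order (R = Rz(yaw) Ry(pitch) Rx(roll)).
In Python, from workcell import bot gives the robot as it stands.
- The arm moves only by the tool carry_out, never from a script. Its argument "targets" is a list of rows, each a list of 7 numbers: the shift along the tool's x, y, z in mm, then the turn, a rotation vector about the tool's x, y, z in units of 6 degrees (1.0 is 6 degrees), then the closure in counts, from 0 (fully open) to 255 (shut). A call has 1 to 5 rows; each row shifts and turns the commanded pose from where the row before left it, along the tool's axes as they then stand; what a row does not reach is not made up. A row lasts 1/12 s, in which the tool goes at most 41.7 mm and 7.16 degrees, less where a joint would pass 70% of its speed; a pose out of reach is approached as far as the arm can. A call is refused whole if a number of a shift passes 41.7 or a number of a turn 1, either way. A call with a gripper value outside its range is refused whole. The fingers move at their own pace and stop on an object; "force" is the grip in N (left out, the last holds). Time passes only in rows, so rows that do not move let the fingers close. It gives the time, the measured TCP pose, the force and the opening at its end, in the units of the state.
- bot.observe(): the state, without advancing time (a new reading comes with each control period).
- bot.grab_frame(name): name is "side" or "top" or "wrist"; returns a dict with "color" (420x560x3 uint8, red, green, blue), "z_map" (420x560 float32, m along the optical axis (not along the pixel's ray), 0 where there is no reading), "K" (3x3 intrinsics, pixels), "k1" (the pictures are not rectified: a ray, as slopes to the right and down, at radius r is drawn at 1 + k1 r^2 times it, then the intrinsics apply), "cam_to_world" (4x4, takes a point from camera to world coordinates); the wrist camera has in their place "T_tool_cam" (4x4, takes a point from camera to tool coordinates, whose origin is the TCP and whose axes are the flange's). Camera axes: x right, y down, z forward; pixel columns grow to the right and rows downward; lengths in m; the calibration is good to about 2 mm. A picture is of the moment at which its call begins: read the wrist's pose just before it.
- bot.job_done(): hands the job in, once; it reports no verdict.
The state is a dict: "clock": time; "qpos": joint angles; "qd": joint speeds; "joint_efforts": joint torques, N m; "position": TCP position; "tool_rot": TCP orientation; "force": force on the tool from outside, world axes, zero at the start; "moment": the same for the moment, N m; "grip_width": finger opening in m.
Only numpy, scipy, OpenCV 4.12 (cv2) and the standard library are available. Lean on these libraries where they do the work, as an engineer would, in place of code of your own. Each camera call takes 0.05 s, during which the arm holds its last target. There are 200 camera calls.

TASK

Take the small jar by its sides from the ware board, set its square black insert into the square recess of the decorating wheel's head with the insert's yellow stripe on the side of the head's yellow mark, and press it down until the insert is fully home and flush. Then grip the black index knob and turn it clockwise, counting clicks to the third stop without running past it, and finish still gripping the knob there, so that the brush cannot push the wheel off its stop while the next panel is painted. Leave the other wares and tools where they are.

Things in the scene. Friction and masses are not known exactly. Their poses are not given: they have to be found in the camera images.
- jar_mid (a point): Small pale-brown unglazed jar fixed upright on a square black insert; one loose body, 0.2 kg. Point on the jar's axis, 36 mm above the insert's underside, half-way up the whole. The jar is round, 46 mm across, with a straight wall from 14 to 54 mm above that underside, then a neck and a 40 mm rim at 74 mm. Axes: z up, x and y along the insert's edges; the jar's blue panel is on the -x side.
- jar_mark (a point): Middle of the yellow stripe (7 x 70 mm) along the -x edge of the black insert's top face, 32 mm from the jar's axis. The insert is 80 x 80 x 10 mm; its lowest 4 mm step in to 77 x 77 mm. Axes as jar_mid.
- ware_board: Fixed plywood board on the table to the robot's left, 370 (x) x 130 (y) x 18 mm high, origin under its centre. The jar with the insert starts on it in one of three places 110 mm apart along x; two other small jars, without insert, stand in the others.
- recess (a point): Centre of the floor of the square recess, 82.5 x 82.5 mm and 10 mm deep, in the aluminium wheel head; the floor is 70 mm above the table. Axes turn with the head: z up, x and y along the recess's sides; the head's yellow mark is on the -x side. With the insert fully home, its underside lies on this floor, its top is level with the head's and jar_mid is 36 mm straight above this point.
- head: Round aluminium wheel head, 170 mm across, top face 80 mm above the table; origin on its vertical axis at table height. The index knob turns it 1:1, in the same sense, through a hidden belt.
- wheel: Fixed green housing of the decorating wheel, 130 x 330 mm, 40 mm high, on the table; origin at table height between the two spindles. Its y axis points from the knob to the head: head axis at y = +85 mm, knob axis at y = -115 mm.
- knob_grip (a point): Middle of the index knob's black bar grip, on the knob's vertical axis, 90 mm above the table. The bar is 50 mm long along this frame's x, 16 mm thick along y, and spans 74 to 106 mm above the table. Under it: a 30 mm hub and a 78 mm scalloped steel plate, top at 58 mm; a block (top 62 mm) stands 54 mm from the axis on the end away from the head. Axes turn with the knob.
- knob (a joint): Angle of the index knob, rad: 0 at the home stop, where it starts; grows clockwise seen from above. A sprung ball clicks into 15 notches a turn, so the stops are 0.419 rad (24 degrees) apart and the third stop from home is at 1.257 rad. About 0.15 N m turns it out of a notch; let go, it stays in its notch. It turns either way without limit.
- lidded_jar: Bystander: buff lidded jar, 50 mm across, 65 mm high, on the ware board. Origin at the underside. Leave it.
- red_jar: Bystander: dark red glazed jar, 48 mm across, 62 mm high, on the ware board. Origin at the underside. Leave it.
- spare_insert: Bystander: empty black insert with the same yellow stripe, 80 x 80 x 10 mm, lying on the table to the robot's right. Origin at the underside. Leave it.
- brush: Bystander: flat glaze brush, 200 mm, lying on the table to the right. Leave it.
- water_bowl: Bystander: grey bowl, 120 mm across, 50 mm high, to the right. Origin at the underside. Leave it.
- glaze_pot: Bystander: blue glaze pot with white cap, 56 mm across, 70 mm high, to the right. Origin at the underside. Leave it.
- pitcher: Bystander: grey clay pitcher, 105 mm across, 185 mm high, at the back right. Origin at the underside. Leave it.
Not all that is in view belongs to the job. What is shaped like the part that bears jar_mid but red is not meant.

How it is judged:
By the outcome, as a careful person would: the job done as asked, in the order asked, and still so for the second after the job is handed in, while the arm keeps its last pose, push and grip.
It also fails if it takes over 58 s, if anything falls off the work surface, if the arm or the gripper's body presses on something with over 40 N, if the wrist force passes 120 N, or if a joint passes its speed limit or range.

## Working session

There is one attempt and no reset: what is moved stays moved. The work goes in short steps, Python scripts to look and compute and a tool call to move; the robot and the scene stay as the last step left them, time stands still between calls to the robot, and variables do not carry over. Pictures are saved under pics/ and viewed, about 8 in all and at most 12, crops included, and the job is handed in when it is done.

Besides the shell and the picture viewer there is one more tool, called after "Request:" as a command line: name --pt "numbers of a row" for each row, then --argument value for the rest. carry_out: Moves the arm, as the interface text tells. Its arguments: {"type":"object","properties":{"targets":{"type":"array","items":{"type":"array","items":{"type":"number"}}},"force":{"type":"number"}},"required":["targets"]}

```bash
mkdir -p pics; ls
cat > h.py <<'E'
import numpy as np, cv2
from workcell import bot
from scipy.spatial.transform import Rotation as R
def save(f,n): cv2.imwrite('pics/'+n,cv2.cvtColor(f['color'],cv2.COLOR_RGB2BGR))
def T_wt(s):
    T=np.eye(4);T[:3,:3]=R.from_euler('xyz',s['tool_rot']).as_matrix();T[:3,3]=s['position'];return T
def grab(n):
    s=bot.observe(); f=bot.grab_frame(n)
    f['T']=f['cam_to_world'] if 'cam_to_world' in f else T_wt(s)@f['T_tool_cam']
    return f
def ray(f,uv):
    uv=np.atleast_2d(np.asarray(uv,float)); K=np.array(f['K']); d=np.stack([(uv[:,0]-K[0,2])/K[0,0],(uv[:,1]-K[1,2])/K[1,1]],1)
    u=cv2.undistortPoints(d.reshape(-1,1,2),np.eye(3),np.array([f['k1'],0,0,0.]))[:,0]
    return np.c_[u,np.ones(len(u))]
def onplane(f,uv,z):
    d=ray(f,uv)@np.array(f['T'])[:3,:3].T; o=np.array(f['T'])[:3,3]
    return o+d*((z-o[2])/d[:,2])[:,None]
def cloud(f):
    h,w=f['z_map'].shape; v,u=np.mgrid[:h,:w]
    p=ray(f,np.c_[u.ravel(),v.ravel()])*f['z_map'].reshape(-1,1)
    return (p@np.array(f['T'])[:3,:3].T+np.array(f['T'])[:3,3]).reshape(h,w,3)
E
python3 - <<'E'
from h import *
s=bot.observe();print(s)
fs=[grab(n) for n in ('side','top')]
cv2.imwrite('pics/a.png',cv2.cvtColor(cv2.resize(np.vstack([f['color'] for f in fs]),None,fx=.71,fy=.71),cv2.COLOR_RGB2BGR))
for n,f in zip('st',fs): save(f,n+'.png'); print(f['K'],f['k1'],f['T'])
E
```

```text
pics
{'clock': 0.0, 'qpos': array([-1.35620398,  0.52202175, -0.03634187,  1.60001305,  0.02119923,
        1.02111462, -0.11279378]), 'qd': array([ 0.00094797, -0.00033325, -0.00046039,  0.00125452, -0.00023235,
       -0.00024618,  0.00064306]), 'joint_efforts': array([ 4.67824466e-04, -9.27097321e+01,  1.98117033e+00, -3.69937670e+01,
        1.80091598e-02,  8.25404510e-03, -1.45510739e-05]), 'position': array([0.17552905, 0.59948146, 0.23071895]), 'tool_rot': array([-3.14042338e+00,  7.68533911e-05,  2.85680884e+00]), 'force': array([1.025504  , 0.21819252, 0.19500814]), 'moment': array([ 0.01225371, -0.00751301,  0.03873618]), 'grip_width': 0.08524911304848601}
[[441.96838145   0.         278.6529849 ]
 [  0.         441.96838145 213.01773059]
 [  0.           0.           1.        ]] -0.12797532709607257 [[-0.97217167 -0.17021495  0.16096311  0.23265717]
 [-0.23413     0.68221916 -0.69264721  0.88732891]
 [ 0.00808679 -0.71105829 -0.70308656  0.97689052]
 [ 0.          0.          0.          1.        ]]
[[517.83304104   0.         281.90635793]
 [  0.         517.83304104 197.82859661]
 [  0.           0.           1.        ]] 0.009651550539662665 [[ 0.01302842 -0.99658754  0.08150784  0.31167906]
 [-0.99983139 -0.01192906  0.01396017 -0.02043669]
 [-0.01294022 -0.08167598 -0.99657493  1.46975611]
 [ 0.          0.          0.          1.        ]]
```

View pics/s.png

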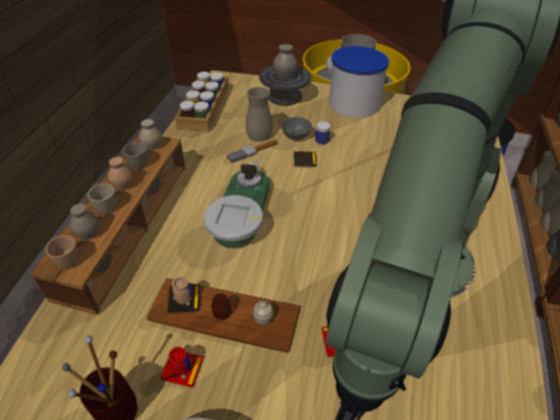

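View pics/t.png

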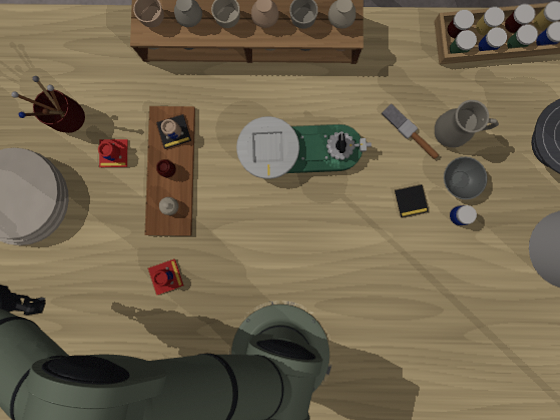

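The side view shows the brown jar on its black insert at about (182,292), the wheel head at (234,218) and the knob at (250,178). The top view shows the jar at (173,130) with its stripe below, the head at (268,147) with its mark at (268,170), and the knob at (341,147). The red look-alikes are decoys.

```bash
cat > m.py <<'E'
from h import *
f=grab('top'); P=cloud(f)
hsv=cv2.cvtColor(f['color'],cv2.COLOR_RGB2HSV)
def rect(mask,z,name,mn=15):
    n,l,st,c=cv2.connectedComponentsWithStats(mask.astype(np.uint8))
    for i in range(1,n):
        if st[i,4]<mn: continue
        v,u=np.nonzero(l==i); w=onplane(f,np.c_[u,v],z)[:,:2]
        r=cv2.minAreaRect((w*1000).astype(np.float32)); m=np.median(P[l==i],0)
        print(name,np.round(c[i]),st[i,4],'rect c',np.round(r[0],1),np.round(r[1],1),'ang',round(r[2],1),'depthmed',np.round(m,3))
roi=np.zeros(hsv.shape[:2],bool); roi[90:240,110:380]=1
yel=(hsv[...,0]>22)&(hsv[...,0]<35)&(hsv[...,1]>180)&(hsv[...,2]>120)&roi
rect(yel,.03,'yel',5)
z=P[...,2]
rect((z>.072)&(z<.088)&roi,.08,'head',100)
rect((z>.095)&(z<.115)&roi,.106,'knob',20)
rect((z>.075)&(z<.1)&roi&(np.arange(560)[None]<220),.092,'jar',20)
blk=(hsv[...,2]<45)&roi
rect(blk,.028,'blk',60)
rect((hsv[...,2]<60)&roi&(z>.09),.106,'bar',20)
g=np.linalg.norm
cv2.imwrite('pics/b.png',cv2.cvtColor(cv2.resize(f['color'][95:215,130:380],None,fx=3.2,fy=3.2,interpolation=cv2.INTER_CUBIC),cv2.COLOR_RGB2BGR))
E
python3 m.py
```

```text
head [267. 147.] 2198 rect c [565.1  41.4] [167.6 168.5] ang 0.7 depthmed [0.565 0.04  0.079]
head [169. 127.] 147 rect c [616.  307.8] [46.7 39. ] ang 11.1 depthmed [0.615 0.31  0.082]
head [162. 166.] 105 rect c [508.1 325.5] [33.1 32.6] ang 1.8 depthmed [0.508 0.327 0.077]
knob [341. 142.] 113 rect c [ 574.2 -156.7] [48.5 16. ] ang 0.2 depthmed [ 0.575 -0.157  0.105]
jar [168. 127.] 194 rect c [613.  306.9] [46.8 38.2] ang 45.9 depthmed [0.616 0.311 0.085]
jar [162. 166.] 70 rect c [506.4 322.5] [32.8 32.4] ang 1.8 depthmed [0.508 0.329 0.079]
jar [165. 204.] 28 rect c [402.7 311.3] [13.4 16. ] ang 0.7 depthmed [0.404 0.315 0.08 ]
blk [176. 131.] 341 rect c [614.9 308.5] [79.4 78.6] ang 18.0 depthmed [0.613 0.294 0.027]
blk [341. 144.] 122 rect c [ 586.4 -163.1] [51.3 25.3] ang 0.3 depthmed [ 0.57  -0.157  0.103]
blk [170. 170.] 117 rect c [506.3 318.5] [33.6 46.3] ang 72.1 depthmed [0.499 0.309 0.057]
blk [325. 170.] 61 rect c [ 508.3 -122.9] [  5.1 123.7] ang 4.6 depthmed [ 0.508 -0.118  0.024]
bar [341. 143.] 98 rect c [ 574.2 -156.7] [48.6 15.9] ang 0.2 depthmed [ 0.571 -0.157  0.105]
```

View pics/b.png

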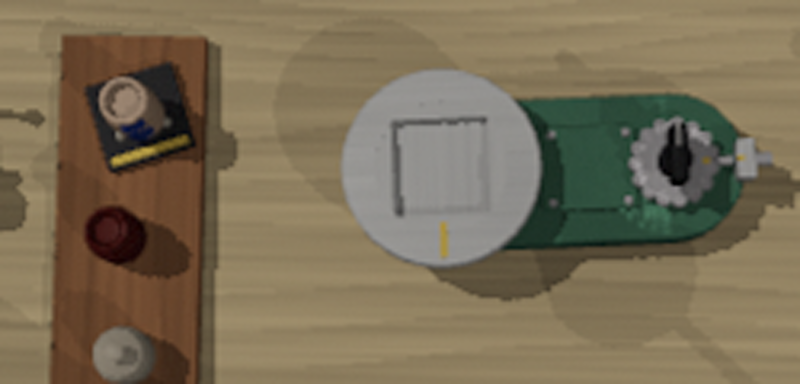

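The crop shows the brown jar's square insert turned about 18°, with its stripe at crop (149,152). The recess and mark are turned about 2.5°, with the mark at crop (444,240). The knob bar at (677,150) points along x. Sizes and heights agree with the given ones, so I'm moving above the jar.

Request:
carry_out --pt "-33.6 -10.4 0 0 0 0 0" --pt "-33.6 -10.4 0 0 0 0 0" --pt "-33.6 -10.4 0 0 0 0 0" --pt "-33.6 -10.4 0 0 0 0 0" --pt "-33.6 -10.4 0 0 0 0 0"

```text
clock: 0.57
position: [0.3234, 0.5015, 0.2312]
tool_rot: [-3.141, -0.0, 2.857]
force: [0.9, 0.7, -0.2]
grip_width: 0.0856
```

Request:
carry_out --pt "-33.6 -10.4 0 0 0 0 0" --pt "-33.6 -10.4 0 0 0 0 0" --pt "-33.6 -10.4 0 0 0 0 0" --pt "-33.6 -10.4 0 0 0 0 0" --pt "-33.6 -10.4 0 0 0 0 0"

```text
clock: 0.98
position: [0.4701, 0.4043, 0.2312]
tool_rot: [-3.141, -0.0, 2.857]
force: [0.3, -0.0, -0.0]
grip_width: 0.0857
```

Request:
carry_out --pt "-33.6 -10.4 0 0 0 0 0" --pt "-33.6 -10.4 0 0 0 0 0" --pt "-33.6 -10.4 0 0 0 0 0" --pt "-33.6 -10.4 0 0 0 0 0" --pt "-33.6 -10.4 0 0 0 0 0"

```text
clock: 1.4
position: [0.6166, 0.3072, 0.2311]
tool_rot: [-3.141, -0.0, 2.857]
force: [0.2, 0.5, 0.4]
grip_width: 0.0854
```

Request:
carry_out --pt "0 0 0 0 0 -0.95 0" --pt "0 0 0 0 0 -0.95 0" --pt "0 0 0 0 0 -0.95 0" --pt "0 0 0 0 0 -0.95 0" --pt "0 0 0 0 0 -0.95 0"

```text
clock: 1.82
position: [0.6154, 0.3083, 0.2309]
tool_rot: [-3.141, -0.001, -2.924]
force: [0.4, 0.3, -0.2]
grip_width: 0.0858
```

Request:
carry_out --pt "0 0 0 0 0 -0.95 0" --pt "0 0 0 0 0 0 0" --pt "0 0 0 0 0 0 0"

```text
clock: 2.07
position: [0.6155, 0.3083, 0.231]
tool_rot: [3.141, -0.0, -2.833]
force: [-0.5, -0.4, 0.7]
grip_width: 0.0857
```

```bash
cat > w.py <<'E'
from h import *
import sys
f=grab('wrist'); save(f,sys.argv[1]); s=bot.observe()
print(s['position'],s['tool_rot'],s['qpos'],s['force'],s['grip_width'],s['clock'])
np.savez('pics/last.npz',**f)
E
python3 w.py w1.png
```

```text
[0.61546135 0.30831989 0.23110822] [-3.14156364e+00 -3.51436926e-04 -2.83338014e+00] [-0.48941012  0.62762072 -0.10069367  1.40940047  0.06593955  1.10820022
  1.27851783] [ 0.22950448 -0.06745362 -0.13533583] 0.08523691039650977 2.1167
```

View pics/w1.png

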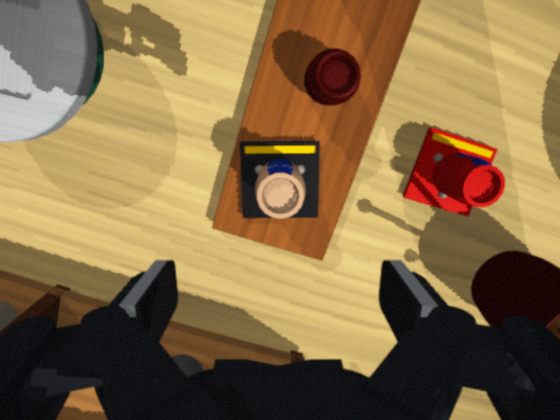

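The wrist view shows the insert square to the tool, with its stripe at (280,150) and the jar rim at (280,193). I'll measure the insert and the rim.

```bash
cat > q.py <<'E'
from h import *
f=dict(np.load('pics/last.npz')); P=cloud(f); hsv=cv2.cvtColor(f['color'],cv2.COLOR_RGB2HSV)
roi=np.zeros(hsv.shape[:2],bool); roi[125:230,225:335]=1
yel=(hsv[...,0]>20)&(hsv[...,0]<38)&(hsv[...,1]>190)&(hsv[...,2]>140)&roi
ins=((hsv[...,2]<60)|yel)&roi
def mr(m,z):
    n,l,st,c=cv2.connectedComponentsWithStats(m.astype(np.uint8)); i=1+np.argmax(st[1:,4]); v,u=np.nonzero(l==i)
    r=cv2.minAreaRect((onplane(f,np.c_[u,v],z)[:,:2]*1000).astype(np.float32)); print(r, np.median(P[l==i],0)); return r
mr(yel,.028); mr(ins,.028)
rim=(P[...,2]>.086)&(P[...,2]<.098)&roi
v,u=np.nonzero(rim); w=onplane(f,np.c_[u,v],.092)[:,:2]*1000
print('rim',cv2.minEnclosingCircle(w.astype(np.float32)))
wall=(P[...,2]>.04)&(P[...,2]<.07)&roi
E
python3 q.py
```

```text
((585.037353515625, 301.2257385253906), (7.993605136871338, 70.14730072021484), 17.71619987487793) [0.58394478 0.30534583 0.02919419]
((615.147705078125, 310.1578674316406), (79.57806396484375, 78.94893646240234), 18.18453598022461) [0.60068577 0.30089796 0.02873901]
rim ((615.8630981445312, 310.425537109375), 19.878860473632812)
```

Request:
carry_out --pt "-0.6 1.9 36 0 0 0 0" --pt "0 0 36 0 0 0 0" --pt "0 0 36 0 0 0 0" --pt "0 0 36 0 0 0 0" --pt "0 0 30 0 0 0 0"

```text
clock: 2.53
position: [0.6148, 0.3101, 0.0548]
tool_rot: [-3.141, -0.001, -2.833]
force: [0.7, 0.2, -0.3]
grip_width: 0.0855
```

Request:
carry_out --pt "0 0 13 0 0 0 0" --pt "0 0 8 0 0 0 0" --pt "0 0 0 0 0 0 40" --pt "0 0 0 0 0 0 70" --pt "0 0 0 0 0 0 90" --force 40

```text
clock: 2.95
position: [0.6165, 0.311, 0.0383]
tool_rot: [3.141, 0.003, -2.83]
force: [0.3, -0.6, -0.5]
grip_width: 0.0554
```

Request:
carry_out --pt "0 0 0 0 0 0 255" --pt "0 0 0 0 0 0 255" --pt "0 0 0 0 0 0 255" --pt "0 0 0 0 0 0 255" --pt "0 0 0 0 0 0 255"

```text
clock: 3.37
position: [0.6164, 0.3108, 0.0384]
tool_rot: [3.141, 0.003, -2.83]
force: [-1.7, -0.8, 10.2]
grip_width: 0.0454
```

Request:
carry_out --pt "0 0 -5 0 0 0 255" --pt "0 0 -20 0 0 0 255" --pt "0 0 -30 0 0 0 255" --pt "0 0 -35 0 0 0 255" --pt "0 0 -35 0 0 0 255"

```text
clock: 3.78
position: [0.6152, 0.3103, 0.1633]
tool_rot: [-3.142, -0.0, -2.83]
force: [0.6, -1.0, -1.9]
grip_width: 0.0452
```

Request:
carry_out --pt "0 0 -25 0 0 0 255" --pt "0 0 0 0 0 0 255" --pt "0 0 0 0 0 0 255"

```text
clock: 4.03
position: [0.6161, 0.3107, 0.1886]
tool_rot: [3.141, 0.003, -2.83]
force: [0.1, -0.2, -3.3]
grip_width: 0.0453
```

```bash
python3 w.py w2.png
python3 - <<'E'
from h import *
f=grab('side'); a=f['color'][140:360,120:330]; w=cv2.cvtColor(cv2.imread('pics/w2.png'),cv2.COLOR_BGR2RGB)
a=cv2.resize(a,(400,420)); w=cv2.resize(w,(400,300)); w=np.vstack([w,np.zeros((120,400,3),np.uint8)])
save({'color':np.hstack([a,w])},'c.png')
E
```

```text
[0.61536004 0.31037851 0.18680168] [ 3.14150691e+00  6.10813776e-04 -2.82964341e+00] [-0.49119191  0.66965781 -0.10166771  1.45121303  0.07391205  1.02384143
  1.27328361] [ 0.23131097 -0.78230154 -2.87854009] 0.04489946023300252 4.0833
```

View pics/c.png

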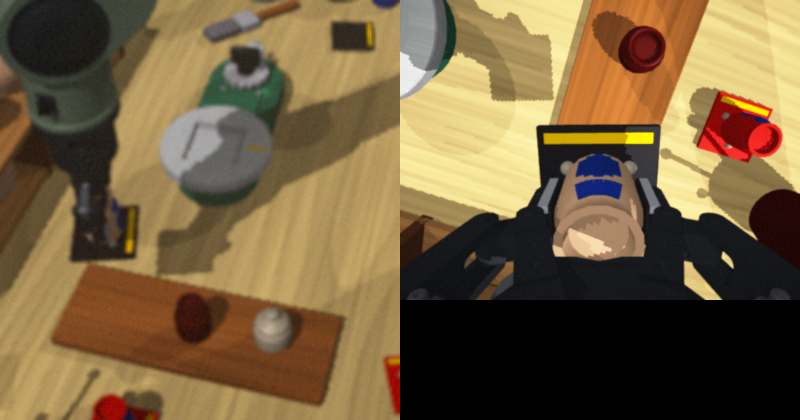

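The jar is held level and its stripe is visible at the lower left of the wrist view. Next I turn it to the wheel's angle and move beside the head to measure the recess from close by.

Request:
carry_out --pt "0 0 0 0 0 0.86 255" --pt "0 0 0 0 0 0.86 255" --pt "0 0 0 0 0 0.86 255" --pt "-4.3 -30.1 0 0 0 0 255" --pt "-4.3 -30.1 0 0 0 0 255"

```text
clock: 4.55
position: [0.6253, 0.2517, 0.1846]
tool_rot: [-3.141, -0.002, -3.097]
force: [1.2, -1.0, -1.8]
grip_width: 0.0453
```

Request:
carry_out --pt "-4.3 -30.1 0 0 0 0 255" --pt "-4.3 -30.1 0 0 0 0 255" --pt "-4.3 -30.1 0 0 0 0 255" --pt "-4.3 -30.1 0 0 0 0 255" --pt "-4.3 -30.1 0 0 0 0 255"

```text
clock: 4.97
position: [0.6538, 0.0996, 0.1849]
tool_rot: [-3.141, -0.002, -3.1]
force: [-0.9, 0.2, -2.1]
grip_width: 0.0451
```

Request:
carry_out --pt "-4.3 -30.1 0 0 0 0 255" --pt "-4.3 -30.1 0 0 0 0 255" --pt "0 0 0 0 0 0 255" --pt "0 0 0 0 0 0 255"

```text
clock: 5.3
position: [0.665, 0.039, 0.1849]
tool_rot: [-3.141, -0.002, -3.103]
force: [0.3, 1.4, -1.6]
grip_width: 0.0452
```

```bash
python3 w.py w3.png
```

```text
[0.66493524 0.0410346  0.18509094] [ 3.14152199e+00 -1.93773898e-03 -3.10077936e+00] [-0.13494995  0.63514449 -0.02440941  1.52343703  0.01702888  0.98513759
  1.4475682 ] [-0.33991909  1.36304695 -3.30839926] 0.04517218735520086 5.35
```

View pics/w3.png

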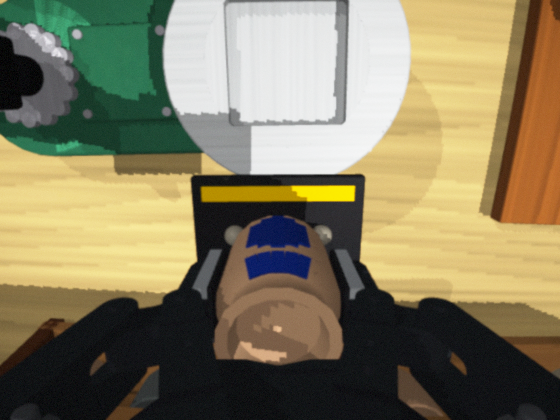

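The recess is at about (287,62) in the view, square to the insert, whose stripe is at (278,194). I'll measure both.

```bash
cat > r.py <<'E'
from h import *
f=dict(np.load('pics/last.npz')); P=cloud(f); hsv=cv2.cvtColor(f['color'],cv2.COLOR_RGB2HSV)
g=cv2.cvtColor(f['color'],cv2.COLOR_RGB2GRAY).astype(float)
z=bot.observe()['position'][2]-.0104
yel=((hsv[...,0]>20)&(hsv[...,0]<38)&(hsv[...,1]>190)&(hsv[...,2]>140)); yel[:175]=0; yel[215:]=0; yel[:,:190]=0;yel[:,370:]=0
v,u=np.nonzero(yel); print('stripe z',np.median(P[yel][:,2]),z, cv2.minAreaRect((onplane(f,np.c_[u,v],z)[:,:2]*1000).astype(np.float32)))
print('head z',np.median(P[40:100,190:215,2]),'floor',np.median(P[20:110,245:330,2]))
print(g[60,215:260:1].astype(int)); print(g[60,325:360].astype(int)); print(g[105:135,280].astype(int)); print(g[0:12,300].astype(int))
# line fits of outer edges: first strong drop coming from outside
def fit(pts): 
    w=onplane(f,pts,.08)[:,:2]*1000; vx,vy,x0,y0=cv2.fitLine(w.astype(np.float32),cv2.DIST_HUBER,0,.01,.01).ravel(); return np.array([x0,y0]),np.array([vx,vy])
gs=cv2.GaussianBlur(g,(0,0),1); gx=np.gradient(gs,axis=1); gy=np.gradient(gs,axis=0)
L=[(215+np.argmin(gx[r,215:245]),r) for r in range(15,105)]
Rr=[(335+np.argmax(gx[r,335:358]),r) for r in range(15,105)]
B=[(c,112+np.argmax(gy[112:132,c])) for c in range(258,335)]
for n,p in zip('LRB',(L,Rr,B)):
    c,d=fit(np.array(p,float)); print(n,np.median(p,0),c,d,np.degrees(np.arctan2(d[1],d[0])))
# inner black insert edges
E
python3 r.py
```

```text
stripe z 0.17590717874319753 0.1746909443598034 ((632.3712768554688, 37.916664123535156), (7.5859904289245605, 70.60692596435547), 2.172945737838745)
head z 0.08066557342458466 floor 0.07073891310216746
[231 230 230 232 233 232 231 231 230 230 219 170 167 201 213 211 209 210
 215 213 214 214 215 215 215 220 229 233 233 234 233 232 232 232 232 229
 227 229 227 230 230 230 230 230 231]
[234 234 234 234 235 234 235 236 234 230 209 162 149 145 152 151 152 154
 151 137 123 126 177 221 231 232 233 234 236 235 234 233 234 233 237]
[235 233 233 234 236 235 236 235 235 235 236 235 236 234 235 230 202 166
 153 158 199 228 232 233 233 235 236 235 234 232]
[118 161 196 211 214 213 213 211 216 215 212 212]
L [225.   59.5] [563.61273    -0.6985576] [0.9985091  0.05458585] 3.1290936
R [347.   59.5] [562.84143  82.19472] [0.9986289  0.05234769] 3.0006733
B [296. 125.] [604.8693    53.111507] [ 0.0564232  -0.99840695] -86.765465
```

Request:
carry_out --pt "25 1.5 0 0 0 0 255" --pt "25 1.5 0 0 0 0 255" --pt "25 1.5 0 0 0 0 255" --pt "25 1.3 0 0 0 0 255" --pt "0 0 0 0 0 -0.15 255"

```text
clock: 5.77
position: [0.561, 0.0443, 0.1859]
tool_rot: [3.141, -0.003, -3.082]
force: [1.4, -0.3, -1.3]
grip_width: 0.0452
```

Request:
carry_out --pt "0 0 20 0 0 0 255" --pt "0 0 20 0 0 0 255" --pt "0 0 20 0 0 0 255" --pt "0 0 12 0 0 0 255" --pt "0 0 0 0 0 0 255"

```text
clock: 6.18
position: [0.5638, 0.0439, 0.1118]
tool_rot: [-3.142, -0.004, -3.082]
force: [-1.3, 0.5, -2.0]
grip_width: 0.0448
```

```bash
python3 w.py w4.png
python3 - <<'E'
from h import *
f=grab('side'); a=f['color'][160:270,180:290]; w=cv2.cvtColor(cv2.imread('pics/w4.png'),cv2.COLOR_BGR2RGB)
save({'color':np.hstack([cv2.resize(a,(380,420),interpolation=cv2.INTER_CUBIC),w[:,70:490]])},'d.png')
E
```

```text
[0.5645477  0.04373209 0.11331934] [-3.14157110e+00 -2.47633524e-03 -3.08285195e+00] [-0.15410714  0.5835907  -0.03864229  1.853417    0.03230137  0.70764551
  1.41857722] [ 0.31741691 -0.13748302 -1.53026312] 0.04496668088957837 6.2333
```

View pics/d.png

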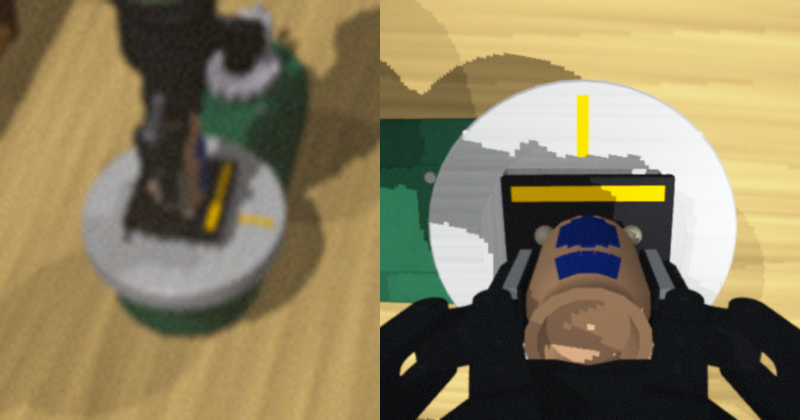

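The jar sits just above the recess, stripe (588,193) towards the head's mark (583,125). A quick numerical check of stripe against mark and head rim follows.

```bash
cat > k.py <<'E'
from h import *
f=dict(np.load('pics/last.npz')); hsv=cv2.cvtColor(f['color'],cv2.COLOR_RGB2HSV); s=bot.observe()
yel=((hsv[...,0]>20)&(hsv[...,0]<38)&(hsv[...,1]>190)&(hsv[...,2]>140)).astype(np.uint8)
n,l,st,c=cv2.connectedComponentsWithStats(yel)
o=[]
for i in range(1,n):
    if st[i,4]<100: continue
    v,u=np.nonzero(l==i); z=.08 if st[i,3]>st[i,2] else s['position'][2]-.0104
    r=cv2.minAreaRect((onplane(f,np.c_[u,v],z)[:,:2]*1000).astype(np.float32)); print(c[i],z,r)
P=cloud(f)
m=(abs(P[...,2]-.0805)<.004)&(hsv[...,1]<60); m[200:]=0
p=[]
for u in range(160,460,3):
    v=np.nonzero(m[:,u])[0]
    if len(v): p.append((u,v[0]-.5))
w=onplane(f,np.array(p,float),.08)[:,:2]*1000
from scipy.optimize import least_squares
q=least_squares(lambda a:np.hypot(w[:,0]-a[0],w[:,1]-a[1])-85,[565,41],loss='soft_l1'); print('head',q.x,np.abs(q.fun).mean())
E
python3 k.py
```

```text
[272.09341501 125.38744257] 0.08 ((502.3854064941406, 37.43041229248047), (29.419157028198242, 5.064081192016602), 3.2792437076568604)
[281.36434444 193.24361748] 0.1039632004983421 ((530.5576171875, 42.14789581298828), (7.467757701873779, 69.52493286132812), 3.338114023208618)
head [564.65861765  40.7714993 ] 0.1506706870549631
```

Request:
carry_out --pt "-1.8 -3.1 0 0 0 0 255" --pt "0 0 7 0 0 0 255" --pt "0 0 0 0 0 0 255" --pt "0 0 0 0 0 0 255"

```text
clock: 6.62
position: [0.5672, 0.0399, 0.1073]
tool_rot: [3.142, -0.0, -3.084]
force: [0.9, 0.7, -2.4]
grip_width: 0.0452
```

```bash
python3 w.py w5.png;python3 k.py; python3 w.py w6.png;python3 k.py
```

```text
[0.56729685 0.04001964 0.10743216] [-3.14157312e+00  3.54307921e-05 -3.08404183e+00] [-0.14738781  0.59452326 -0.03812734  1.85232013  0.0333701   0.69532768
  1.42374302] [ 0.32632332 -0.27039337 -2.15909115] 0.0453815825831793 6.6667
[280.16165951 118.04864092] 0.08 ((501.95721435546875, 37.60452651977539), (28.83885955810547, 5.312178611755371), 3.097468137741089)
[281.21279373 193.28328982] 0.09703216354959618 ((534.6224365234375, 38.27916717529297), (7.590183734893799, 70.5957260131836), 3.236514091491699)
head [564.59816049  40.70907587] 0.12189953241352672
[0.56736397 0.04004633 0.10751427] [ 3.14157929e+00  2.12660961e-04 -3.08402939e+00] [-0.14742528  0.59441287 -0.03810132  1.85224888  0.03332443  0.69532812
  1.42377614] [-0.47455087 -0.45097161 -1.09882945] 0.04497356658953047 6.7167
[280.05102041 118.33090379] 0.08 ((502.02325439453125, 37.645782470703125), (28.855430603027344, 5.279543876647949), 3.1079816818237305)
[281.20496084 193.28328982] 0.09711427391309616 ((534.6895141601562, 38.34388732910156), (7.592119216918945, 70.61165618896484), 3.2473957538604736)
head [564.59797471  40.72409137] 0.12700682269935526
```

Request:
carry_out --pt "1.9 0.7 0 0 0 0 255" --pt "0 0 0 0 0 0 255" --pt "0 0 0 0 0 0 255" --pt "0 0 0 0 0 0 255"

```text
clock: 7.05
position: [0.5654, 0.0407, 0.1074]
tool_rot: [-3.142, 0.0, -3.084]
force: [1.1, 0.7, -2.7]
grip_width: 0.0448
```

```bash
python3 w.py w7.png;python3 k.py
```

```text
[0.56537985 0.04061947 0.10736392] [-3.14156552e+00  7.79825538e-05 -3.08400385e+00] [-0.14897746  0.59225053 -0.03813428  1.8573572   0.03339648  0.69252172
  1.42205786] [-0.49873281  0.15783426 -2.33976999] 0.04509865264181209 7.1
[278.9556213  122.27514793] 0.08 ((502.0223083496094, 37.70774841308594), (28.987947463989258, 4.953618049621582), 3.226532220840454)
[281.25184542 193.27138515] 0.09696391856661274 ((532.78125, 38.94447708129883), (7.5970988273620605, 70.56007385253906), 3.252115249633789)
head [564.61717526  40.72010854] 0.14936108544442514
```

Request:
carry_out --pt "0 0 2 0 0 0 255" --pt "0 0 2 0 0 0 255" --pt "0 0 2 0 0 0 255" --pt "0 0 2 0 0 0 255" --pt "0 0 2 0 0 0 255"

```text
clock: 7.52
position: [0.5653, 0.0406, 0.097]
tool_rot: [-3.142, -0.0, -3.084]
force: [-0.5, 0.7, -2.2]
grip_width: 0.0452
```

Request:
carry_out --pt "0 0 1 0 0 0 255" --pt "0 0 1 0 0 0 255" --pt "0 0 1 0 0 0 255" --pt "0 0 0 0 0 0 255"

```text
clock: 7.85
position: [0.5653, 0.0406, 0.0941]
tool_rot: [-3.142, -0.0, -3.084]
force: [0.4, -0.1, -2.2]
grip_width: 0.0451
```

No contact yet, so it is going in freely. Continuing down.

Request:
carry_out --pt "0 0 1 0 0 0 255" --pt "0 0 1 0 0 0 255" --pt "0 0 0 0 0 0 255"

```text
clock: 8.1
position: [0.5653, 0.0406, 0.0921]
tool_rot: [-3.142, -0.0, -3.084]
force: [-1.0, -0.6, -2.5]
grip_width: 0.0452
```

Request:
carry_out --pt "0 0 1 0 0 0 255" --pt "0 0 1 0 0 0 255" --pt "0 0 0 0 0 0 255"

```text
clock: 8.35
position: [0.5654, 0.0406, 0.0904]
tool_rot: [-3.142, 0.0, -3.084]
force: [-1.9, -0.5, 0.2]
grip_width: 0.0452
```

```bash
python3 w.py w8.png;python3 k.py
python3 - <<'E'
from h import *
f=dict(np.load('pics/last.npz'));P=cloud(f); print('head z',np.median(P[100:150,200:250,2]),'stripe z',np.median(P[188:197,230:330,2]))
save({'color':f['color'][60:360,100:460]},'e.png')
E
```

```text
[0.56539132 0.04063391 0.09039305] [-3.14158361e+00  9.78168946e-05 -3.08398763e+00] [-0.14937904  0.61835045 -0.0376865   1.86582805  0.03575918  0.65796303
  1.42001262] [-1.62170689 -0.78768537  1.06646439] 0.044996568865892934 8.4
[278.89749431 123.49658314] 0.08 ((502.0883483886719, 37.6297721862793), (29.17995262145996, 5.309607028961182), 3.0234861373901367)
[280.76345984 193.38172992] 0.07999304723661146 ((532.83642578125, 38.90479278564453), (7.596653461456299, 70.52655029296875), 3.3046987056732178)
head [564.63995119  40.65859748] 0.1325871555061413
head z 0.0807194382572299 stripe z 0.0813396332698598
```

View pics/e.png

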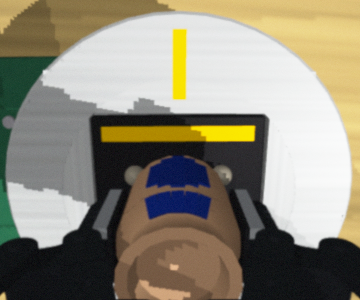

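The insert is in the recess, with a thin even gap around it and the stripe (180,133) facing the mark (180,63). Force is just building, so I press on to seat it.

Request:
carry_out --pt "0 0 1 0 0 0 255" --pt "0 0 0 0 0 0 255" --pt "0 0 0 0 0 0 255" --force 80

```text
clock: 8.65
position: [0.5654, 0.0406, 0.0904]
tool_rot: [3.142, 0.0, -3.084]
force: [-9.0, -1.5, 23.1]
grip_width: 0.0445
```

Request:
carry_out --pt "0 0 1 0 0 0 255" --pt "0 0 0 0 0 0 255" --pt "0 0 0 0 0 0 255"

```text
clock: 8.9
position: [0.5655, 0.0407, 0.0903]
tool_rot: [3.142, 0.001, -3.084]
force: [-15.5, -1.3, 43.1]
grip_width: 0.0442
```

43 N with no further travel, and the TCP-to-underside distance (20.4 mm) matches the one at the pick, so it is seated. Relieving the load, opening and lifting.

Request:
carry_out --pt "0 0 -2 0 0 0 255" --pt "0 0 0 0 0 0 120" --pt "0 0 0 0 0 0 80" --pt "0 0 0 0 0 0 0" --pt "0 0 0 0 0 0 0"

```text
clock: 9.32
position: [0.5654, 0.0406, 0.0901]
tool_rot: [-3.142, -0.0, -3.084]
force: [0.8, 0.8, -0.8]
grip_width: 0.0794
```

Request:
carry_out --pt "0 0 0 0 0 0 0" --pt "0 0 -5 0 0 0 0" --pt "0 0 -25 0 0 0 0" --pt "0 0 -35 0 0 0 0" --pt "0 0 -35 0 0 0 0"

```text
clock: 9.73
position: [0.5647, 0.0405, 0.1914]
tool_rot: [-3.141, -0.002, -3.084]
force: [1.1, 0.7, 0.9]
grip_width: 0.085
```

Request:
carry_out --pt "0 0 -30 0 0 0 0" --pt "0 0 -10 0 0 0 0" --pt "0 0 0 0 0 0 0" --pt "0 0 0 0 0 0 0" --pt "0 0 0 0 0 0 0"

```text
clock: 10.15
position: [0.5649, 0.0406, 0.2294]
tool_rot: [-3.141, -0.001, -3.084]
force: [0.7, 0.0, -0.2]
grip_width: 0.0855
```

```bash
python3 w.py w9.png
python3 - <<'E'
from h import *
f=dict(np.load('pics/last.npz'));P=cloud(f); hsv=cv2.cvtColor(f['color'],cv2.COLOR_RGB2HSV)
yel=((hsv[...,0]>20)&(hsv[...,0]<38)&(hsv[...,1]>190)&(hsv[...,2]>140)).astype(np.uint8)
n,l,st,c=cv2.connectedComponentsWithStats(yel)
for i in range(1,n):
    if st[i,4]>40: 
        v,u=np.nonzero(l==i); print(c[i],np.median(P[l==i],0),cv2.minAreaRect((onplane(f,np.c_[u,v],.08)[:,:2]*1000).astype(np.float32)))
blk=(hsv[...,2]<50)&(abs(P[...,2]-.08)<.012)&(np.linalg.norm(P[...,:2]-[.5645,.041],axis=2)<.06)
v,u=np.nonzero(blk); A=np.c_[P[v,u][:,:2]-[.5645,.041],np.ones(len(u))]
ref=(abs(P[...,2]-.08)<.004)&(hsv[...,1]<40)&(hsv[...,2]>120)&(np.linalg.norm(P[...,:2]-[.5645,.041],axis=2)<.08)&(np.linalg.norm(P[...,:2]-[.5645,.041],axis=2)>.06)
v2,u2=np.nonzero(ref);B=np.c_[P[v2,u2][:,:2]-[.5645,.041],np.ones(len(u2))]
print('insert plane',np.linalg.lstsq(A,P[v,u][:,2],rcond=None)[0],len(u),'head plane',np.linalg.lstsq(B,P[v2,u2][:,2],rcond=None)[0],len(u2))
E
```

```text
[0.56479774 0.04055055 0.22916351] [-3.14139623e+00 -1.83180251e-03 -3.08395443e+00] [-0.14929906  0.43124937 -0.03683634  1.7583426   0.018829    0.95418417
  1.43475175] [ 0.34709047 -0.55952325  0.49296951] 0.08538838021454628 10.2
[278.51162791 117.58139535] [0.50178635 0.03752993 0.08128628] ((501.69110107421875, 37.52637481689453), (28.32215690612793, 4.194206237792969), 3.2388205528259277)
[281.61562021 155.12863706] [0.53252615 0.04303085 0.08128182] ((532.5982666015625, 39.27960968017578), (6.8209228515625, 69.14292907714844), 3.2890169620513916)
insert plane [-6.89574094e-05 -1.07856794e-03  8.06479429e-02] 3532 head plane [ 0.00043591 -0.00027015  0.0806777 ] 10715
```

View pics/w9.png

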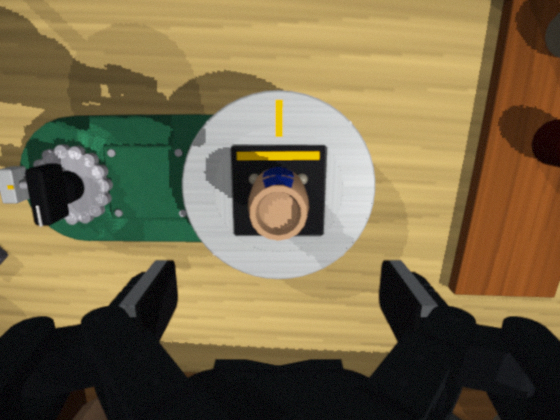

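The insert plane and the head plane differ by 0.03 mm, so it is flush, with stripe (281,155) next to mark (278,117). Moving to the knob.

Request:
carry_out --pt "0.1 -33.1 0 0 0 0 0" --pt "0.1 -33.1 0 0 0 0 0" --pt "0.1 -33.1 0 0 0 0 0" --pt "0.1 -33.1 0 0 0 0 0" --pt "0.1 -33.1 0 0 0 0 0"

```text
clock: 10.62
position: [0.5738, -0.1261, 0.2292]
tool_rot: [3.141, -0.002, -3.084]
force: [0.1, 1.2, 0.2]
grip_width: 0.085
```

Request:
carry_out --pt "0.1 -33.1 0 0 0 0 0" --pt "0 0 0 0 0 0 0" --pt "0 0 0 0 0 0 0" --pt "0 0 0 0 0 0 0"

```text
clock: 10.95
position: [0.5759, -0.1571, 0.2293]
tool_rot: [3.141, -0.002, -3.084]
force: [0.3, 0.7, -0.7]
grip_width: 0.085
```

```bash
python3 w.py w10.png
cat > b.py <<'E'
from h import *
f=dict(np.load('pics/last.npz'));P=cloud(f); hsv=cv2.cvtColor(f['color'],cv2.COLOR_RGB2HSV)
m=(P[...,2]>.1)&(P[...,2]<.115)&(np.linalg.norm(P[...,:2]-[.575,-.158],axis=2)<.06)
n,l,st,c=cv2.connectedComponentsWithStats(m.astype(np.uint8)); i=1+np.argmax(st[1:,4]); v,u=np.nonzero(l==i)
print('bar',c[i],st[i],np.median(P[l==i],0),cv2.minAreaRect((onplane(f,np.c_[u,v],.106)[:,:2]*1000).astype(np.float32)))
E
python3 b.py
```

```text
[ 0.57603315 -0.15658727  0.22952665] [ 3.14082301e+00 -1.17795733e-03 -3.08288413e+00] [ 0.16129663  0.47906135  0.00731113  1.67905643 -0.00462749  0.98481145
  1.79985303] [ 0.52465759 -0.25358057 -0.56346892] 0.08570164286724165 11.0
bar [275.34455959 196.37132988] [ 266  167   20   61 1158] [ 0.57333596 -0.15914554  0.10627003] ((574.4876098632812, -158.93128967285156), (49.661373138427734, 15.365801811218262), 2.7005319595336914)
```

View pics/w10.png

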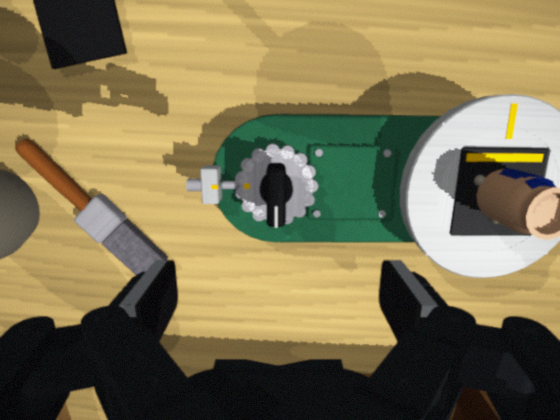

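The bar is at (275,196) in the view, size 49.7 × 15.4 mm at 0.106 m, as it must be. Descending on it.

Request:
carry_out --pt "0.8 -2 30 0 0 0 0" --pt "0 0 35 0 0 0 0" --pt "0 0 35 0 0 0 0" --pt "0 0 30 0 0 0 0" --pt "0 0 17 0 0 0 0"

```text
clock: 11.42
position: [0.5741, -0.1578, 0.0799]
tool_rot: [3.14, -0.003, -3.082]
force: [0.5, -0.5, -0.4]
grip_width: 0.0854
```

Request:
carry_out --pt "0 0 10 0 0 0 0" --pt "0 0 0 0 0 0 60" --pt "0 0 0 0 0 0 120" --pt "0 0 0 0 0 0 160" --pt "0 0 0 0 0 0 180" --force 40

```text
clock: 11.83
position: [0.5763, -0.1597, 0.0747]
tool_rot: [-3.141, 0.002, -3.084]
force: [0.2, 0.9, 0.0]
grip_width: 0.0386
```

Request:
carry_out --pt "0 0 0 0 0 0 255" --pt "0 0 0 0 0 0 255" --pt "0 0 0 0 0 0 255" --pt "0 0 0 0 0 0 255" --pt "0 0 0 0 0 0 255"

```text
clock: 12.25
position: [0.5759, -0.159, 0.0744]
tool_rot: [3.141, 0.001, -3.084]
force: [-3.2, 4.8, 12.2]
grip_width: 0.0155
```

```bash
python3 -c "
from h import *
s=bot.observe();[print(k,np.round(s[k],4)) for k in s]"
```

```text
clock 12.25
qpos [ 1.7220e-01  6.8020e-01 -2.3000e-03  1.7918e+00  1.0000e-03  6.6870e-01
  1.7984e+00]
qd [-0.0005 -0.0012 -0.0007 -0.0013  0.0001  0.0004  0.0008]
joint_efforts [ 2.53520e+00 -9.08939e+01  5.76000e+00 -2.65090e+01  8.61200e-01
 -1.24900e+00  5.82000e-02]
position [ 0.5759 -0.159   0.0744]
tool_rot [ 3.1410e+00  1.1000e-03 -3.0836e+00]
force [-3.1916  4.8147 12.2104]
moment [ 0.9641  0.6579 -0.0252]
grip_width 0.0155
```

Gripped (15.5 mm). Turning clockwise (positive about tool z) one 24° stop at a time.

Request:
carry_out --pt "0 0 0 0 0 0.8 255" --pt "0 0 0 0 0 0.8 255" --pt "0 0 0 0 0 0.8 255" --pt "0 0 0 0 0 0.8 255" --pt "0 0 0 0 0 0.8 255" --force 60

```text
clock: 12.67
position: [0.576, -0.1589, 0.0744]
tool_rot: [3.14, 0.001, 2.777]
force: [-1.5, 6.7, 11.5]
grip_width: 0.0151
```

Request:
carry_out --pt "0 0 0 0 0 0 255" --pt "0 0 0 0 0 0 255" --pt "0 0 0 0 0 0 255"

```text
clock: 12.92
position: [0.576, -0.1588, 0.0744]
tool_rot: [3.14, 0.001, 2.781]
force: [-4.4, 5.7, 13.0]
grip_width: 0.0153
```

```bash
cat > o.py <<'E'
from h import *
s=bot.observe();[print(k,np.round(s[k],4)) for k in ('position','tool_rot','force','moment','grip_width','clock')]
f=grab('top'); hsv=cv2.cvtColor(f['color'],cv2.COLOR_RGB2HSV)
y=(hsv[...,0]>20)&(hsv[...,0]<38)&(hsv[...,1]>150)&(hsv[...,2]>100); y[:90]=0;y[210:]=0;y[:,:225]=0;y[:,320:]=0
n,l,st,c=cv2.connectedComponentsWithStats(y.astype(np.uint8))
for i in range(1,n):
    if st[i,4]>6:
        v,u=np.nonzero(l==i); w=onplane(f,np.c_[u,v],.08)[:,:2]*1000; d=w.mean(0)-[565.1,41.4]
        print('yellow',st[i,4],np.round(w.mean(0),1),'radius',np.hypot(*d),'yaw of -x->x',np.degrees(np.arctan2(-d[1],-d[0])))
E
python3 o.py
```

```text
position [ 0.576  -0.1588  0.0744]
tool_rot [3.1405e+00 7.0000e-04 2.7809e+00]
force [-4.3861  5.7429 13.0078]
moment [ 1.0216  0.7875 -0.0621]
grip_width 0.0153
clock 12.9167
yellow 81 [534.6  51.6] radius 32.19975252846757 yaw of -x->x -18.474140169679558
yellow 9 [505.6  62.1] radius 62.977754365794496 yaw of -x->x -19.188139920525142
```

Request:
carry_out --pt "0 0 0 0 0 0.8 255" --pt "0 0 0 0 0 0.8 255" --pt "0 0 0 0 0 0.8 255" --pt "0 0 0 0 0 0.8 255" --pt "0 0 0 0 0 0.8 255"

```text
clock: 13.38
position: [0.5761, -0.1587, 0.0744]
tool_rot: [3.14, -0.0, 2.358]
force: [-1.4, 7.9, 12.2]
grip_width: 0.0148
```

Request:
carry_out --pt "0 0 0 0 0 0 255" --pt "0 0 0 0 0 0 255" --pt "0 0 0 0 0 0 255"

```text
clock: 13.63
position: [0.576, -0.1587, 0.0744]
tool_rot: [3.14, -0.0, 2.362]
force: [-3.0, 5.9, 13.9]
grip_width: 0.0149
```

Request:
carry_out --pt "0 0 0 0 0 0.8 255" --pt "0 0 0 0 0 0.8 255" --pt "0 0 0 0 0 0.8 255" --pt "0 0 0 0 0 0.8 255" --pt "0 0 0 0 0 0.6 255"

```text
clock: 14.05
position: [0.5762, -0.1586, 0.0744]
tool_rot: [3.14, -0.001, 1.96]
force: [-2.6, 7.6, 13.2]
grip_width: 0.0152
```

Request:
carry_out --pt "0 0 0 0 0 0.2 255" --pt "0 0 0 0 0 0 255" --pt "0 0 0 0 0 0 255" --pt "0 0 0 0 0 0 255"

```text
clock: 14.38
position: [0.5762, -0.1585, 0.0744]
tool_rot: [3.14, -0.001, 1.943]
force: [-3.3, 7.4, 13.4]
grip_width: 0.0152
```

```bash
python3 o.py
python3 - <<'E'
from h import *
a=grab('top'); b=grab('side')
save({'color':np.hstack([cv2.resize(a['color'][90:210,140:380],(400,200)),cv2.resize(b['color'][130:350,140:360],(400,400))[100:300]])},'g.png')
E
```

```text
position [ 0.5762 -0.1585  0.0744]
tool_rot [ 3.1399e+00 -1.0000e-03  1.9434e+00]
force [-3.286   7.4243 13.3894]
moment [ 1.2936  0.7127 -0.0456]
grip_width 0.0152
clock 14.3833
yellow 86 [552.   69.3] radius 30.822144841749484 yaw of -x->x -64.94611576566511
yellow 7 [540.7 100.7] radius 64.10720662479119 yaw of -x->x -67.67240943797329
```

View pics/g.png

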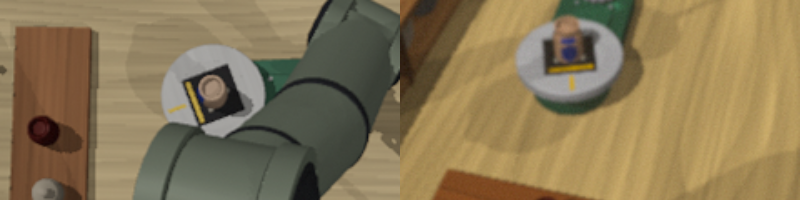

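The head shows its mark at (177,108) and stripe at (195,104), turned together by about 72°, with the jar still seated. The tool turned 71.97° and the residual torque is about 0.05 N m, so it sits in the third notch. Handing in while gripped.

```bash
python3 -c "
from workcell import bot
print(bot.job_done())"
```

```text
the job is handed in; nothing more can be done
None
```

The jar is seated flush in the wheel head and the index knob is at its third stop, still gripped. I handed the job in at about 14.5 s on the robot's clock.

- **Jar:** I gripped it by its sides, lowered the insert with its yellow stripe towards the head's mark and pressed to about 43 N, where it stopped moving. The insert's top then measured 0.03 mm from the head's top, with no tilt.
- **Knob:** I turned it clockwise in three 24° steps, 71.97° in all, judged by the tool's angle rather than felt clicks. The twist left at the end was about 0.05 N m, well under the 0.15 N m that would move it out of a notch. The grip is set to 60 N.
- **Head:** the mark last measured −67.7° in the coarse top view, where −68.8° was expected. The insert's stripe read −64.9°, but it is close to the axis and so less exact.
- **Disagreement along the way:** my first close measurement of the recess was about 2–3 mm off. A second look from just above the head corrected it before I lowered the jar.
- **Other wares:** I aimed to keep clear of them and saw no contact, but did not check their positions at the end.

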